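# Seal a batch of spice jars

## Task

Get this batch of spice jars ready for sealing: stand every spice jar from the worktop upright in a pocket of its own in the blue tray, slide the orange safety tab back, lift the catch lever it blocks, swing the hood fully open and roll the tray along the rollers into the chamber, right up against the end stop. Then close the hood, put the catch lever fully down, slide the safety tab fully home over it, and let go. Leave the other things on the worktop where they are.

Things in the scene. Friction and masses are not known exactly. Their poses are not given: they have to be found in the camera images.
- sealer: Bench jar sealer, fixed. Origin on the worktop under the mid-lane where infeed (y < 0, right) meets chamber (y > 0, left); x across the lane, away from the robot. Lane: free rollers, tops 36 mm high, between rails 50 mm high, 66 mm apart; from a plate at y -0.207 (46 mm high) to the rubber end stop, face at y 0.186. Chamber plinth 50 mm high, x -0.083 to 0.100, y -0.005 to 0.195; catch and tab: y 0.195 to 0.305.
- hood (a joint): Angle of the clear metal-framed hood over the chamber: 0 closed, 1.5 fully open (stopped, leaning back behind the lane). Closed it covers sealer x -0.082 to 0.074, y -0.004 to 0.195, z 0.052 to 0.166. 0.4 kg, damped: let go, it sinks shut below about 0.8 rad and falls open above about 0.95. Held shut (but for a slight rattle) while the catch lever is down.
- hood_handle (a point): Middle of the hood's black round handle bar, 12 mm thick, along the sealer's y, 74 mm free between its two stand-offs, its axis 45 mm in front of the hood's front pane. Closed, it is 150 mm above the worktop. The bar can turn between fingers.
- hood_hinge (a point): Middle of the hood's hinge axis, along the sealer's y (at sealer x 0.078, y 0.0955, z 0.052). The handle bar swings about it at a radius of 227 mm; closed, the bar is 205 mm in front of the axis (sealer -x) and 98 mm above it.
- catch (a joint): Angle of the main catch lever: 0 down (level, its tongue over the hood's lug), 1.1 rad fully up. Stays where it is left. Above about 0.5 rad the hood is free. With the safety tab over it, it lifts only about 0.05 rad.
- catch_bar (a point): Middle of the black round cross bar, 12 mm thick, at the outer end of the U-shaped catch lever, along the sealer's x, 48 mm free between the lever's arms; the gap behind it, toward the pivot, is 38 mm. Level, it is 92 mm above the worktop. The bar can turn between fingers.
- catch_pivot (a point): Pivot axis of the catch lever, along the sealer's x (at sealer x 0, y 0.213, z 0.092). The bar turns about it at a radius of 70 mm: level it is straight out in the sealer's +y; it lifts up and back toward the hood.
- tab (a joint): Travel (m) of the orange safety tab: 0 fully home, its plate over the catch lever's near arm so that the lever cannot lift; 0.022 fully back. Clear of the lever from 0.014 on. It slides along the sealer's x; back is toward the sealer's -x (the robot). Stays where it is left; takes about 2 N.
- tab_knob (a point): Upright orange knob on the safety tab, 15 mm in diameter, 30 mm tall, on a plate whose top is 105 mm above the worktop; this point is on its axis 127.5 mm above the worktop, 8 mm under its top.
- tray_mid (a point): Blue tray (0.25 kg), free to roll along the lane: 58 mm wide (x), 170 mm long (y); this point is at its middle, 40 mm above its underside. End plates 75 mm high (tops 111 mm above the worktop), sides and dividers 57 mm. Three pockets 52 mm square, centred at y -0.055, 0, 0.055 of the tray, their floors 35 mm below this point.
- tray_home (a point): Fixed point of the sealer: where the centre of the tray's underside is when the tray is fully home against the end stop (36 mm above the worktop). tray_mid is then 40 mm straight above it.
- jar_a_mid (a point): Spice jar: clear glass jar with a black cap and a blue and white label; 41 mm in diameter, 105 mm tall, 0.11 kg, standing upright, the cap being its top 21 mm; this point is on its axis half-way up (52.5 mm above its foot), z along the jar. Absent (None) in some starts.
- jar_c_mid (a point): Spice jar: clear glass jar with a black cap, a dark label and green contents; 41 mm in diameter, 105 mm tall, 0.11 kg, standing upright, the cap being its top 21 mm; this point is on its axis half-way up (52.5 mm above its foot), z along the jar. Absent (None) in some starts.
- jar_red_mid (a point): Spice jar: glass jar with a red cap and a brown label; 45 mm in diameter, 106 mm tall, 0.11 kg, standing upright, the cap being its top 21 mm; this point is on its axis half-way up (53 mm above its foot), z along the jar. Absent (None) in some starts.
- jar_white_mid (a point): Spice jar: glass jar with a white cap and dark contents; 46 mm in diameter, 97 mm tall, 0.11 kg, standing upright, the cap being its top 21 mm; this point is on its axis half-way up (48.5 mm above its foot), z along the jar. Absent (None) in some starts.
- tape: Bystander, to be left where it stands: roll of beige tape lying flat, 96 mm across, 25 mm high; origin at the centre of its underside.
- marker: Bystander, to be left where it stands: green pen, 145 mm; origin at the centre of its underside.
- timer: Bystander, to be left where it stands: red and white kitchen timer, 59 mm across, 52 mm high; origin at the centre of its underside.
- mill: Bystander, to be left where it stands: steel pepper mill, 61 mm across, 206 mm high; origin at the centre of its underside.
- citrus: Bystander, to be left where it stands: lemon, 71 mm long; origin at the centre of its underside.
- tuna: Bystander, to be left where it stands: low green tin, 86 mm across, 40 mm high; origin at the centre of its underside.

How it is judged (in metres and radians):
On the way, in this order (a step that is already met when the one before it is completed fails the run):
1. the safety tab is slid back while the catch lever is still down (value of joint tab above 0.014 m and value of joint catch below 0.15 rad), for 0.1 s.
2. the catch lever is lifted (value of joint catch above 0.7 rad), for 0.1 s.
3. the hood is swung fully open (value of joint hood above 1.3 rad), for 0.2 s.
4. the tray is against the end stop of the open chamber with every jar upright in a pocket (y of tray_mid in the frame of tray_home between -0.007 and 0.006 m and horizontal distance between tray_mid and tray_home below 0.01 m and z of tray_mid in the frame of tray_home between 0.035 and 0.045 m and angle between each of jar_a_mid, jar_c_mid, jar_red_mid, jar_white_mid's own z axis and vertical below 0.15 rad and z of jar_a_mid in the frame of tray_mid between 0.0095 and 0.0255 m and x of jar_a_mid in the frame of tray_mid between -0.026 and 0.026 m and y of jar_a_mid in the frame of tray_mid between -0.086 and 0.086 m and z of jar_c_mid in the frame of tray_mid between 0.0095 and 0.0255 m and x of jar_c_mid in the frame of tray_mid between -0.026 and 0.026 m and y of jar_c_mid in the frame of tray_mid between -0.086 and 0.086 m and z of jar_red_mid in the frame of tray_mid between 0.01 and 0.026 m and x of jar_red_mid in the frame of tray_mid between -0.026 and 0.026 m and y of jar_red_mid in the frame of tray_mid between -0.086 and 0.086 m and z of jar_white_mid in the frame of tray_mid between 0.0055 and 0.0215 m and x of jar_white_mid in the frame of tray_mid between -0.026 and 0.026 m and y of jar_white_mid in the frame of tray_mid between -0.086 and 0.086 m and value of joint hood above 1.2 rad), for 0.2 s.
5. the hood is closed over the tray (value of joint hood below 0.04 rad and value of joint catch above 0.3 rad), for 0.2 s.
6. the catch lever is down again (value of joint hood below 0.04 rad and value of joint catch below 0.06 rad), for 0.2 s.
At the end, for the whole second after the job is handed in: Every jar present stands upright (0.15 rad) on a pocket floor of the tray (8 mm in height); tray home against the end stop (7 mm); hood closed (below 0.04 rad), catch lever down (below 0.06 rad), safety tab home over it (below 4 mm), all at rest (all of step 6 and y of tray_mid in the frame of tray_home between -0.007 and 0.006 m and horizontal distance between tray_mid and tray_home below 0.01 m and z of tray_mid in the frame of tray_home between 0.035 and 0.045 m and angle between each of jar_a_mid, jar_c_mid, jar_red_mid, jar_white_mid's own z axis and vertical below 0.15 rad and z of jar_a_mid in the frame of tray_mid between 0.0095 and 0.0255 m and x of jar_a_mid in the frame of tray_mid between -0.026 and 0.026 m and y of jar_a_mid in the frame of tray_mid between -0.086 and 0.086 m and z of jar_c_mid in the frame of tray_mid between 0.0095 and 0.0255 m and x of jar_c_mid in the frame of tray_mid between -0.026 and 0.026 m and y of jar_c_mid in the frame of tray_mid between -0.086 and 0.086 m and z of jar_red_mid in the frame of tray_mid between 0.01 and 0.026 m and x of jar_red_mid in the frame of tray_mid between -0.026 and 0.026 m and y of jar_red_mid in the frame of tray_mid between -0.086 and 0.086 m and z of jar_white_mid in the frame of tray_mid between 0.0055 and 0.0215 m and x of jar_white_mid in the frame of tray_mid between -0.026 and 0.026 m and y of jar_white_mid in the frame of tray_mid between -0.086 and 0.086 m and value of joint tab below 0.004 m and velocity of joint hood below 0.05 rad/s); the robot touches nothing.
It fails at once if one of the other things on the worktop is pushed aside by more than 40 mm (distance of any of tape, marker, timer, mill, citrus, tuna from where it was at the start of the episode above 0.04 m).
Of jar_a, jar_c, jar_red, jar_white only 2 to 3 are there at a start; the rules pass over those that are not, and their reading is None.
At some moment in a run one of tray may be knocked a few centimetres aside while the robot is not near it.
It also fails if it takes over 210 s, if anything falls off the work surface, if the arm or the gripper's body presses on something with over 40 N, if the wrist force passes 120 N, or if a joint passes its speed limit or range.

## Robot

A 6-joint arm with a two-finger parallel gripper is mounted at the origin on a cart in front of the work surface, level with it; the furniture and walls round the work are solid. World frame = base frame: x ahead of the robot, y to its left, z up, the work surface at z = 0. Lengths are in m, angles in degrees, forces in N, time in s.
With the tool pointing down it reaches from about 0.275 to 0.75 m from the base axis. Payload 10.2 kg.
Tool frame: the origin (TCP) lies between the finger pads; the fingertips stand 25 mm ahead of it and the grasp point (between the pads) lies 6 mm ahead of it; z points along the fingers, y is the line along which they close (so a half turn about z gives the same grasp; the last joint's range is limited). The gripper opens to 85 mm and grips with 20 to 120 N. Pads are 22 mm wide; open, the fingers measure 114 mm over their backs; the gripper's body (76 mm by 85 mm) begins 54 mm behind the grasp point. The pads swing forward as they close: fully open they stand 13 mm farther back than shut.
Start: joints at [57.044, 17.928, 85.812, -0, 76.261, -12.8], TCP at [0.181, 0.493, 0.256] pointing down, gripper open.
Joint ranges: [-168.41, 168.41], [-55.51, 124.54], [10.69, 146.95], [-70.63, 250.63], [1, 178], [-165.06, 165.06]. Speed limits (degrees/s): [136.94, 136.94, 172.46, 180, 180, 180].

## Interface

Orientations are given as a 3x3 rotation matrix whose columns are the frame's x, y, z axes.
In Python, from workcell import bot gives the robot as it stands. Calls block until the motion is done:
- bot.movep(position, orientation): joint-space move of the TCP to a pose.
- bot.move_l(position, orientation=None, v=0.15, force_limit=None): straight line of the TCP; orientation=None keeps the orientation; v is the mean speed in m/s. With force_limit (N) it stops when the force on the tool has changed by that much, and returns True; else False.
- bot.move_joints(angles): joint-space move.
- bot.set_gripper(opening): finger opening in m; the grip force is fixed at half the most; returns when the fingers have stopped.
- bot.wait(seconds).
- bot.inverse_kinematics(position, orientation): joint angles nearest the present ones, or None.
- bot.state(): the state.
- bot.grab_frame(name): name is "side" or "top"; returns a dict with "frame" (480x640x3 uint8, red, green, blue), "vfov" (degrees; the focal length in pixels is half the picture's height over the tangent of half this angle, whatever the lens; pixels are square), "cx", "cy" (the principal point, pixels), "eye" and "attitude" of the camera in the world. Camera axes: x right, y down, z forward; pixel columns grow to the right and rows downward; lengths in m; the calibration is good to about 2 mm. A picture is of the moment at which its call begins. There is no depth.
A pose or a line that the arm cannot do raises bot.Unreachable and nothing moves.
- bot.hand_in(): hands the job in; it is judged then, once.
The state is a dict: "t": time; "joint_pos": joint angles; "qd": joint speeds; "tau": joint torques, N m; "tcp_pos": TCP position; "eef_rot": TCP orientation; "force": force on the tool from outside, world axes, zero at the start; "ft_torque": the same for the moment, N m; "grip_width": finger opening in m; "gripper_force": force on a finger pad.
Only numpy, scipy, OpenCV 4.12 (cv2) and the standard library are available. Lean on these libraries where they do the work, as an engineer would, in place of code of your own. Each camera call takes 0.05 s, during which the arm holds its last target. There are 200 camera calls.

## Working session

There is one attempt and no reset: what is moved stays moved. The work goes in short steps, each a Python script; the robot and the scene stay as the last script left them, time stands still between calls to the robot, and variables do not carry over. Pictures are saved under pics/ and viewed, at most 14 in all, crops included, and the job is handed in when it is done.

```bash
ls; mkdir -p pics; python3 - <<'E'
from workcell import bot
import cv2
for n in("side","top"):
    f=bot.grab_frame(n); print(n,f["vfov"],f["cx"],f["cy"],f["eye"],f["attitude"],[k for k in f])
    cv2.imwrite(f"pics/{n}0.png",f["frame"][:,:,::-1])
print(bot.state()["t"],bot.state()["eef_rot"])
E
```

```text
pics
side 46.41243971616554 316.46806929435644 236.55748225474056 [-0.80994737  0.11191077  1.00029059] [[-0.03576973 -0.55646662  0.83009965]
 [-0.99929739  0.02921834 -0.02347377]
 [-0.01119177 -0.83035606 -0.55712077]] ['frame', 'vfov', 'cx', 'cy', 'eye', 'attitude']
top 47.8768138537976 317.8532406077644 232.34991415625868 [-0.0046921  -0.03851964  1.50120798] [[ 2.39779786e-01 -9.11455284e-01  3.34297652e-01]
 [-9.70826848e-01 -2.24782024e-01  8.34761802e-02]
 [-9.40702830e-04 -3.44561036e-01 -9.38763446e-01]] ['frame', 'vfov', 'cx', 'cy', 'eye', 'attitude']
0.1 [[-9.38765528e-01  3.44556055e-01 -6.38676038e-04]
 [ 3.44556544e-01  9.38765068e-01 -9.66863690e-04]
 [ 2.66428016e-04 -1.12771831e-03 -9.99999329e-01]]
```

View pics/side0.png

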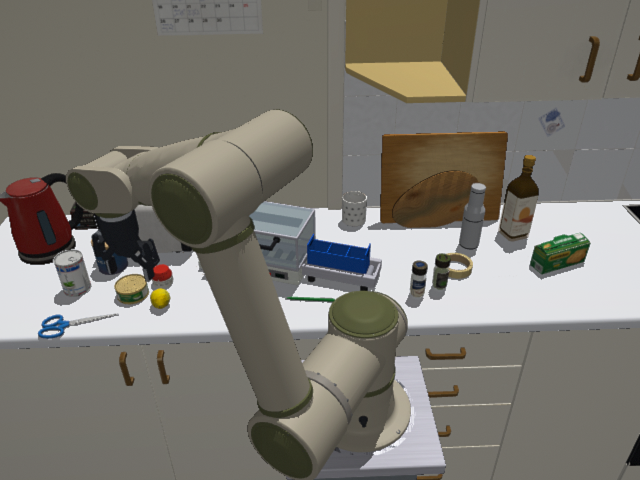

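View pics/top0.png

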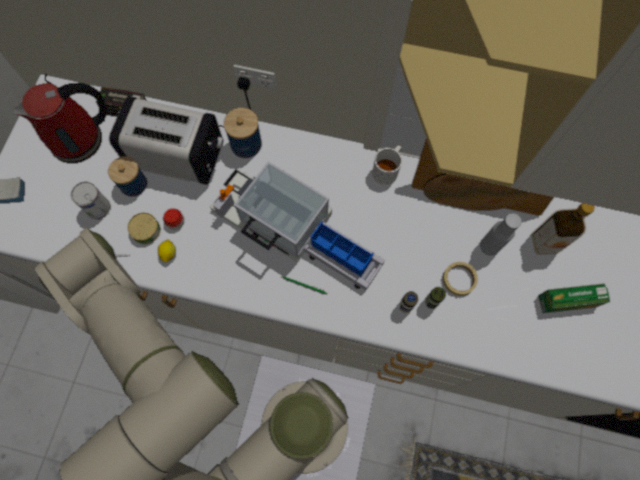

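The side view shows two jars: jar_a at about (418,278) and jar_c at about (441,270). It also shows the sealer with its blue tray in the centre, and the timer, tuna and citrus at left. In the top view the jars are at (409,301) and (435,297), and the tray is at (342,252). The orange tab is at (227,190). I'll enlarge both views.

```bash
cat > h.py <<'E'
import numpy as np, cv2
from workcell import bot
def cam(n):
    f=bot.grab_frame(n); return f
def proj(f,P):
    P=np.atleast_2d(P); A=np.array(f["attitude"]); F=240/np.tan(np.radians(f["vfov"]/2))
    c=(P-np.array(f["eye"]))@A
    return np.c_[f["cx"]+F*c[:,0]/c[:,2], f["cy"]+F*c[:,1]/c[:,2]]
def ray(f,u,v,z):
    A=np.array(f["attitude"]); F=240/np.tan(np.radians(f["vfov"]/2)); e=np.array(f["eye"])
    d=A@np.array([(u-f["cx"])/F,(v-f["cy"])/F,1]); return e+d*(z-e[2])/d[2]
def crop(f,x,y,w,h,k,name):
    c=f["frame"][y:y+h,x:x+w,::-1]; cv2.imwrite("pics/"+name,cv2.resize(c,None,fx=k,fy=k,interpolation=cv2.INTER_CUBIC))
E
python3 - <<'E'
from h import *
crop(cam("top"),200,150,200,150,4,"t1.png")
f=cam("side")
crop(f,340,230,160,100,5,"s1.png")
E
```

```text
(no output)
```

View pics/t1.png

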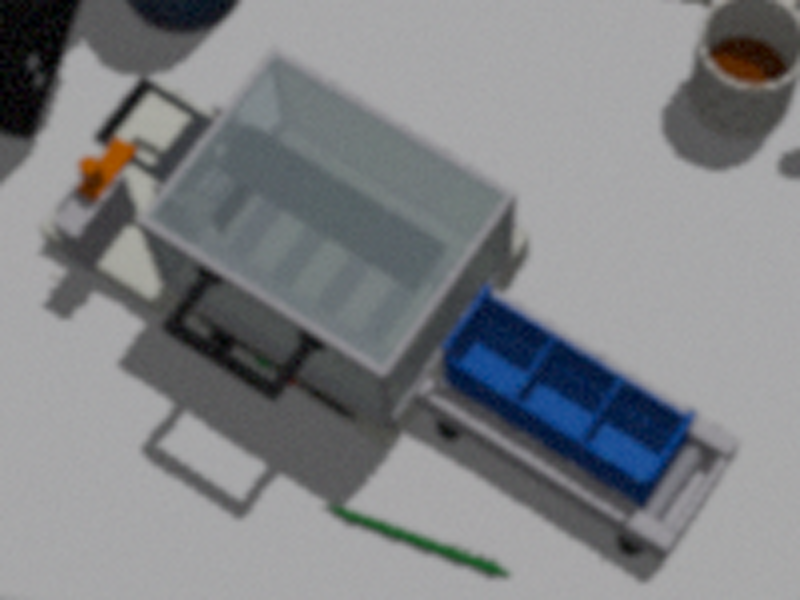

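View pics/s1.png

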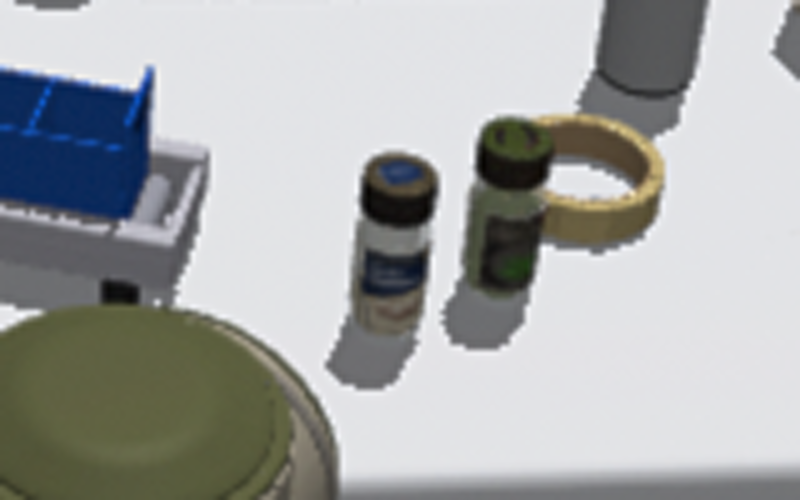

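```bash
cat >> h.py <<'E'
def T(s,p):
    p=np.atleast_2d(p); c,n=np.cos(s[2]),np.sin(s[2]); return np.c_[s[0]+c*p[:,0]-n*p[:,1], s[1]+n*p[:,0]+c*p[:,1], p[:,2]]
E
python3 - <<'E'
from h import *
from scipy.optimize import least_squares
t=cam("top"); s=cam("side")
M=[(-.082,-.004,.166,383,370),(-.082,.195,.166,152,215),(.074,.195,.166,275,52),(.074,-.004,.166,514,198),
(-.127,.0955,.150,228,358),(0,.283,.092,124,110)]
M=np.array(M); uv=(M[:,3:]+.5)/4-.5+[200,150]
r=least_squares(lambda q:(proj(t,T(q,M[:,:3]))-uv).ravel(),[.5,0,.5],loss="soft_l1")
print(r.x,np.degrees(r.x[2])); print((proj(t,T(r.x,M[:,:3]))-uv).round(1))
np.save("s.npy",r.x)
g=lambda U,V:((U+.5)/4-.5+200,(V+.5)/4-.5+150)
# knob, tray
inv=lambda w:T([0,0,-r.x[2]],w-np.r_[r.x[:2],0])
for U,V,z in[(89,165,.135),(440,345,.0),(735,440,.05),(668,553,.05),(488,292,.111),(692,415,.111),(648,500,.093),(447,375,.093)]:
    w=ray(t,*g(U,V),z); print(w.round(3),inv(w).round(3))
k=lambda U,V:((U+.5)/5-.5+340,(V+.5)/5-.5+230)
print("jars",ray(s,*k(400,168),.105),ray(s,*k(515,133),.105),ray(s,*k(387,315),.0),ray(s,*k(500,277),0))
print("top",ray(t,409,297,.105),ray(t,436,292,.105))
for n,u,v,z in[("tape",460,279,.012),("pen",305,286,0),("timer",173,216,.05),("tuna",143,227,.04),("mill",512,220,.2),("citr",167,251,.03)]: print(n,ray(t,u,v,z).round(3))
E
```

```text
[ 0.50549093  0.10435782 -0.34788034] -19.932075266274477
[[ 0.5  1.3]
 [-2.8  1.1]
 [ 0.3 -1.4]
 [ 0.6 -1.2]
 [-1.1 -0.1]
 [ 0.5  0. ]]
[0.537 0.37  0.135] [[-0.061  0.261  0.135]]
[0.513 0.116 0.   ] [[0.003 0.014 0.   ]]
[ 0.477 -0.108  0.05 ] [[ 0.045 -0.209  0.05 ]]
[ 0.386 -0.079  0.05 ] [[-0.05  -0.213  0.05 ]]
[0.521 0.082 0.111] [[ 0.022 -0.016  0.111]]
[ 0.467 -0.073  0.111] [[ 0.024 -0.18   0.111]]
[ 0.407 -0.057  0.093] [[-0.037 -0.185  0.093]]
[0.461 0.096 0.093] [[-0.039 -0.023  0.093]]
jars [ 0.38191324 -0.19641625  0.105     ] [ 0.4103473  -0.26460029  0.105     ] [ 0.38612551 -0.19959539  0.        ] [ 0.41630379 -0.26947248  0.        ]
top [ 0.37383962 -0.19106465  0.105     ] [ 0.40421719 -0.25787552  0.105     ]
tape [ 0.485 -0.332  0.012]
pen [0.363 0.091 0.   ]
timer [0.461 0.509 0.05 ]
tuna [0.411 0.586 0.04 ]
mill [ 0.612 -0.402  0.2  ]
citr [0.361 0.498 0.03 ]
```

```bash
cat >> h.py <<'E'
def down(a):
    """tool down, closing line at world angle a (rad); half-turn chosen for small wrist angle"""
    best=None
    for k in(0,np.pi):
        y=np.array([np.cos(a+k),np.sin(a+k),0]); z=np.array([0,0,-1.]); R=np.c_[np.cross(y,z),y,z]
        q=bot.inverse_kinematics([.42,0,.3],R)
        if q is not None and(best is None or abs(q[5])<best[0]): best=(abs(q[5]),R)
    return best[1]
def S(): return np.load("s.npy")
E
python3 - <<'E'
from h import *
R=down(np.arctan2(.39,.92)); bot.set_gripper(.085)
bot.movep([.379,-.195,.25],R); st=bot.state(); print(st["t"],st["joint_pos"],st["tcp_pos"])
t=cam("top"); s=cam("side"); q=S()
import pickle; pickle.dump((t,s),open("f.pkl","wb"))
P=[]
def seg(a,b): P.append((T(q,a)[0],T(q,b)[0]))
for z in(.052,.166):
    c=[(-.082,-.004,z),(-.082,.195,z),(.074,.195,z),(.074,-.004,z)]
    for i in range(4): seg(c[i],c[(i+1)%4])
seg((-.127,.0585,.15),(-.127,.1325,.15)); seg((-.024,.283,.092),(.024,.283,.092))
for x in(-.033,.033): seg((x,-.207,.05),(x,-.005,.05))
def draw(f,x,y,w,h,k,n):
    im=cv2.resize(f["frame"][y:y+h,x:x+w,::-1],None,fx=k,fy=k,interpolation=cv2.INTER_CUBIC)
    for a,b in P:
        uv=(proj(f,[a,b])-[x,y]+.5)*k
        cv2.line(im,*[tuple(int(i) for i in p) for p in uv],(0,0,255),1)
    cv2.imwrite(n,im)
draw(t,200,150,200,150,4,"pics/o1.png"); draw(s,190,180,200,130,4,"pics/o2.png")
E
```

```text
3.05 [-4.29970736e+01  5.63655004e+00  1.02022677e+02  5.94103389e-03
  7.23364512e+01 -6.60268195e+01] [ 0.37924306 -0.19456994  0.25003204]
```

View pics/o1.png

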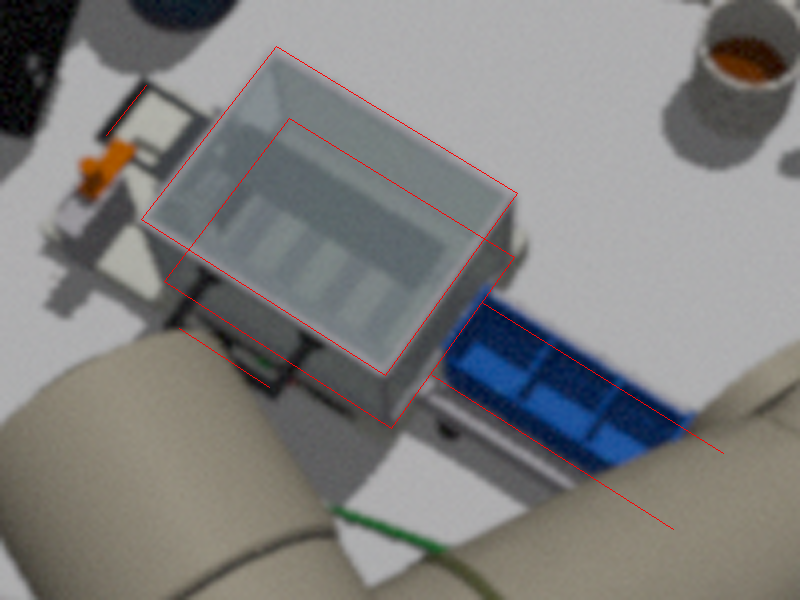

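View pics/o2.png

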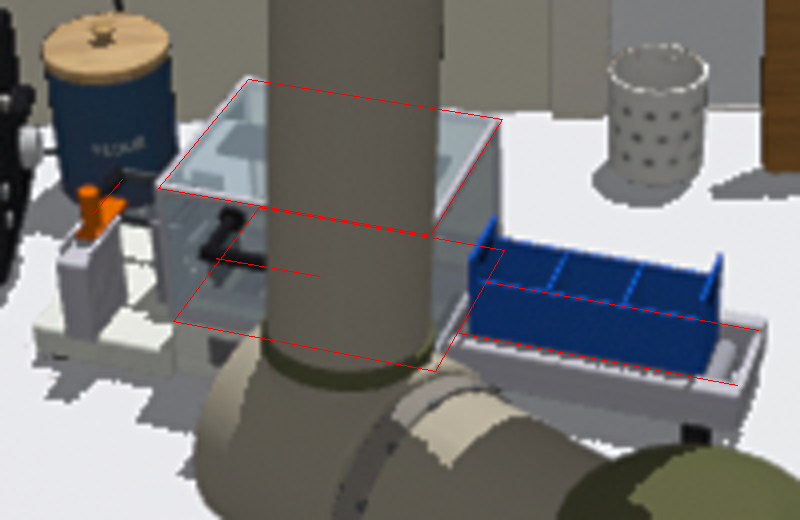

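Against the camera pictures, the overlay of my sealer model is off by 5 mm or less. That is close enough to start with the jars.

```bash
python3 - <<'E'
from h import *
R=down(np.arctan2(.39,.92))
print(bot.move_l([.380,-.196,.091],R,v=.12,force_limit=15)); bot.set_gripper(.0)
st=bot.state(); print(st["grip_width"],st["gripper_force"],st["force"])
bot.move_l([.380,-.196,.27],v=.15); 
st=bot.state(); print(st["t"],st["grip_width"],st["gripper_force"],st["tcp_pos"])
q=S(); a=q[2]; R2=down(a)
p=T(q,[-.05,-.30,.27])[0]; bot.movep(p,R2); print(p,bot.state()["joint_pos"])
t=cam("top"); s=cam("side")
crop(t,280,200,130,100,6,"p1t.png"); crop(s,280,200,150,100,5,"p1s.png")
E
```

```text
False
0.039831217920822067 59.30939197540283 [-0.21127802 -0.117645    5.49219616]
6.45 0.03991854963634675 59.5446914434433 [ 0.37977006 -0.195786    0.26922948]
[ 0.35621429 -0.16062611  0.27      ] [-4.15943327e+01 -1.05191983e-01  1.05040890e+02 -1.89259865e-03
  7.50876411e+01 -2.17682744e+01]
```

View pics/p1s.png

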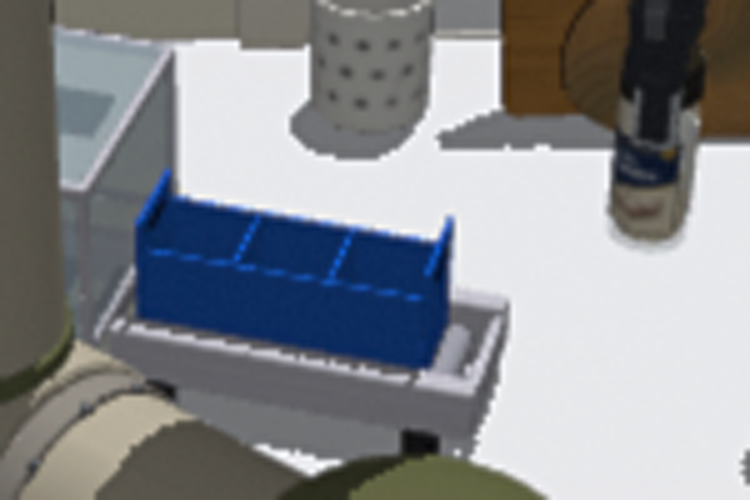

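The jar is held upright, and the tray stays where it was. In this crop the dividers' near ends are at (238,263) and (333,283) and their far ends at (258,220) and (350,235).

```bash
cat >> h.py <<'E'
def inv(w): q=S(); return T([0,0,-q[2]],np.atleast_2d(w)-np.r_[q[:2],0])[0]
E
python3 - <<'E'
from h import *
s=cam("side")
for U,V in[(238,263),(258,220),(333,283),(350,235),(148,252),(424,300),(160,200),(440,243)]:
    w=ray(s,(U+.5)/5-.5+280,(V+.5)/5-.5+200,.093); print(U,w.round(4),inv(w).round(4))
E
```

```text
238 [0.462  0.0466 0.093 ] [-0.0212 -0.0692  0.093 ]
258 [0.5036 0.033  0.093 ] [ 0.0226 -0.0677  0.093 ]
333 [ 0.4403 -0.0049  0.093 ] [-0.0241 -0.1249  0.093 ]
350 [ 0.486  -0.0181  0.093 ] [ 0.0234 -0.1218  0.093 ]
148 [0.4752 0.0965 0.093 ] [-0.0258 -0.0177  0.093 ]
424 [ 0.4219 -0.0533  0.093 ] [-0.0248 -0.1767  0.093 ]
160 [0.5269 0.0883 0.093 ] [ 0.0256 -0.0078  0.093 ]
440 [ 0.4755 -0.0681  0.093 ] [ 0.0306 -0.1723  0.093 ]
```

View pics/p1t.png

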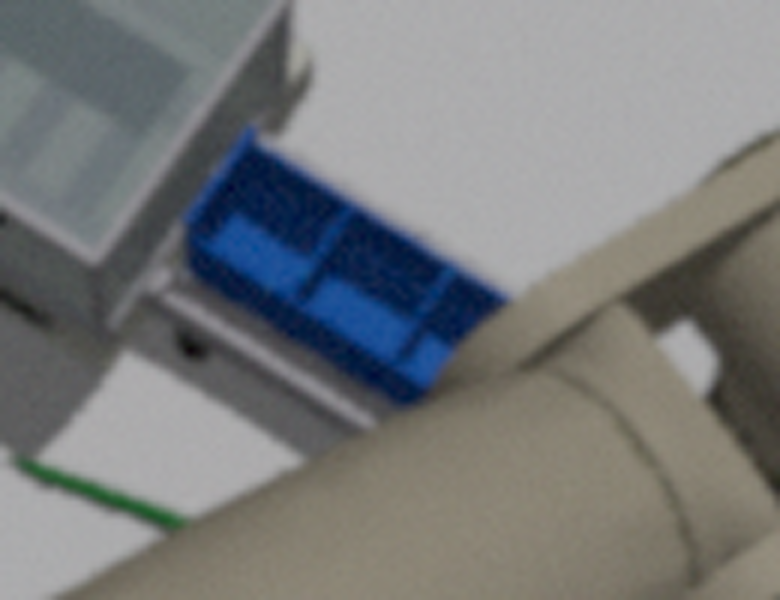

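```bash
python3 - <<'E'
from h import *
s=cam("side");t=cam("top"); p=np.array(bot.state()["tcp_pos"])
print("pred bottom in crop",(proj(s,[p-[0,0,.091]])-[280,200]+.5)*5, ray(s,(650.5)/5-.5+280,(226.5)/5-.5+200,p[2]-.091),p)
for U,V in[(302,298),(345,212),(408,358),(450,272)]:
    w=ray(t,(U+.5)/6-.5+280,(V+.5)/6-.5+200,.093); print(U,w.round(4),inv(w).round(4))
E
```

```text
pred bottom in crop [[653.83682382 234.35187887]] [ 0.36337468 -0.16029023  0.17890703] [ 0.35628552 -0.16076711  0.26990703]
302 [0.4568 0.0427 0.093 ] [-0.0248 -0.0746  0.093 ]
345 [0.5022 0.0332 0.093 ] [ 0.0212 -0.0681  0.093 ]
408 [ 0.4404 -0.0107  0.093 ] [-0.022  -0.1303  0.093 ]
450 [ 0.4852 -0.0202  0.093 ] [ 0.0234 -0.124   0.093 ]
```

```bash
python3 - <<'E'
from h import *
q=S(); R2=down(q[2])
p=T(q,[0,-.1525,.27])[0]; bot.movep(p,R2); p[2]=.212; bot.move_l(p)
t=cam("top"); s=cam("side")
im=[cv2.resize(f["frame"][y:y+100,x:x+66,::-1],None,fx=6,fy=6,interpolation=cv2.INTER_CUBIC) for f,x,y in((t,330,200),(s,330,190))]
cv2.imwrite("pics/p2.png",np.hstack(im)); print(p)
E
```

```text
[ 0.45350278 -0.03900704  0.212     ]
```

View pics/p2.png

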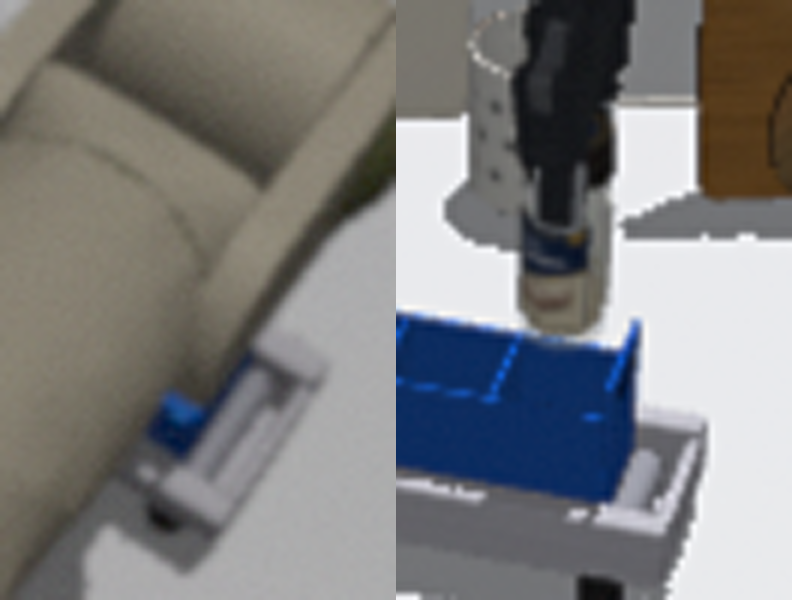

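```bash
python3 - <<'E'
from h import *
s=cam("side"); st=bot.state()["tcp_pos"]
for U,V,z in[(560,309,st[2]-.091),(492,398,.093),(519,338,.093),(606,414,.093),(622,352,.093)]:
    w=ray(s,(U-396+.5)/6-.5+330,(V+.5)/6-.5+190,z); print(inv(w).round(4))
print(inv(st))
E
```

```text
[ 0.0147 -0.1445  0.1221]
[-0.0233 -0.1229  0.093 ]
[ 0.0271 -0.1222  0.093 ]
[-0.0201 -0.176   0.093 ]
[ 0.0301 -0.1714  0.093 ]
[ 0.00053064 -0.15273554  0.21311875]
```

```bash
python3 - <<'E'
from h import *
q=S(); p=T(q,[0,-.1545,.128])[0]
print(bot.move_l(p,v=.04,force_limit=6)); st=bot.state(); print(st["t"],st["tcp_pos"],st["force"],inv(st["tcp_pos"]))
s=cam("side"); crop(s,300,190,120,90,6,"p3.png")
E
```

```text
True
9.8083 [ 0.45271484 -0.03951613  0.18030124] [ 0.48087911  0.29320149 -1.9081665 ] [-0.00056719 -0.15324721  0.18030124]
```

View pics/p3.png

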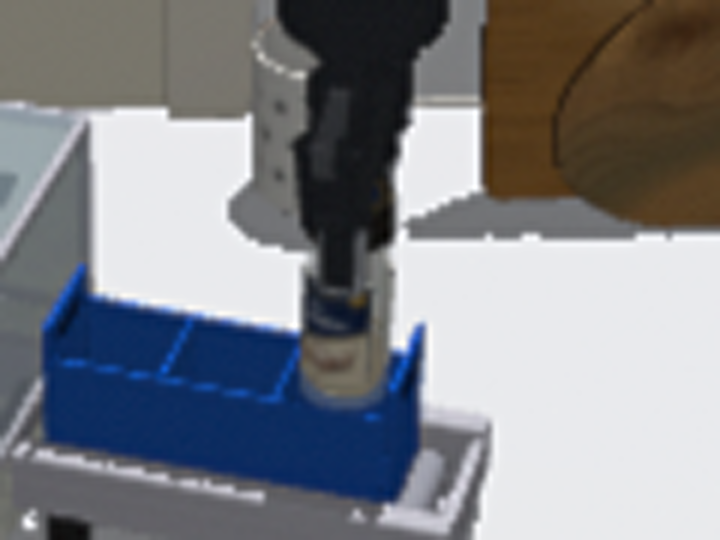

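In this picture the jar's foot overlaps the tray's near wall: its lowest point is at (340,408) and the wall edge is at about row 405. I'll shift about 5 mm in +x and retry.

```bash
python3 - <<'E'
from h import *
q=S()
for x in(.006,.009):
    bot.move_l(T(q,[x,-.1535,.192])[0],v=.06)
    h=bot.move_l(T(q,[x,-.1535,.1325])[0],v=.04,force_limit=6); st=bot.state(); print(x,h,st["t"],st["force"],inv(st["tcp_pos"]))
    if st["tcp_pos"][2]<.15: break
s=cam("side"); crop(s,300,190,120,90,6,"p4.png")
E
```

```text
0.006 False 11.85 [-0.82001875 -0.73316021 -1.84556599] [ 0.0061067  -0.15349443  0.1326965 ]
```

View pics/p4.png

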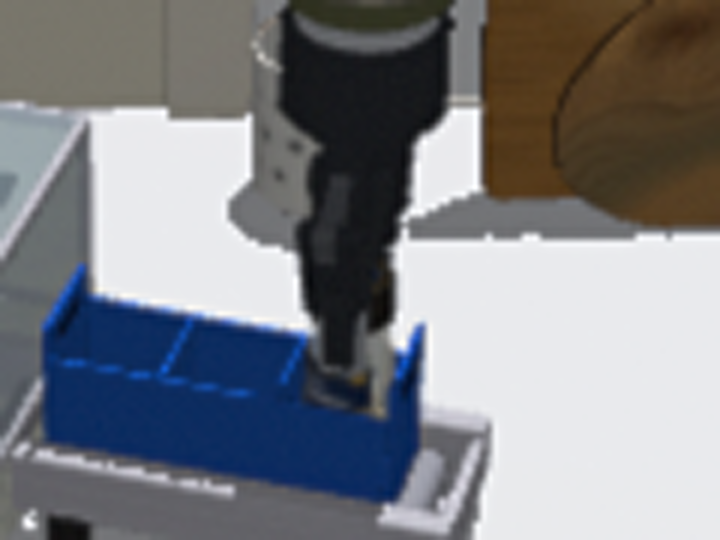

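```bash
python3 - <<'E'
from h import *
q=S(); d=T([0,0,q[2]],[.0045,0,0])[0]; q[:2]+=d[:2]; np.save("s.npy",q)
bot.set_gripper(.075); p=np.array(bot.state()["tcp_pos"]); bot.move_l(p+[0,0,.1]); bot.set_gripper(.085)
R=down(np.arctan2(.39,.92)); bot.movep([.410,-.264,.25],R)
print(bot.move_l([.410,-.264,.091],R,v=.12,force_limit=15)); bot.set_gripper(.0)
st=bot.state(); print(st["grip_width"],st["gripper_force"])
bot.move_l([.410,-.264,.27]); st=bot.state(); print(st["t"],st["grip_width"])
R2=down(q[2]); bot.movep(T(q,[-.05,-.28,.27])[0],R2)
s=cam("side"); t=cam("top"); crop(s,300,190,120,90,6,"p5.png")
E
```

```text
False
0.04013743352802619 59.471841752529144
17.8417 0.039657651319691116
```

View pics/p5.png

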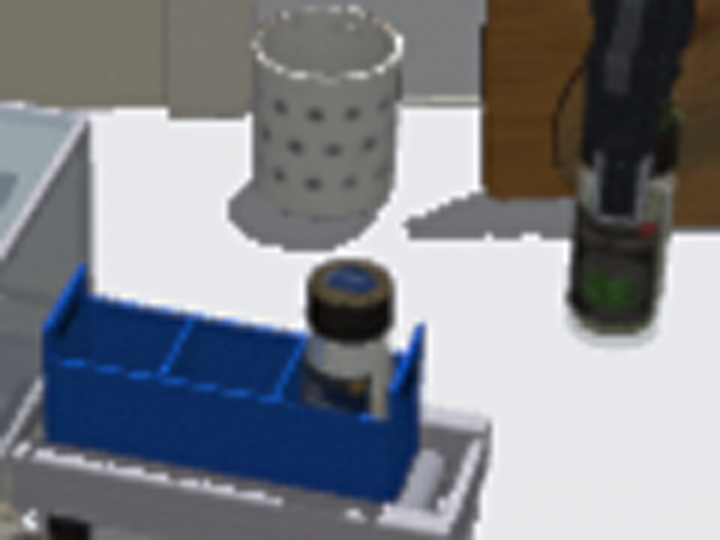

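Jar_a stands upright in the right pocket, with its cap at (350,280), and jar_c is in the hand. Next it goes into the middle pocket.

```bash
python3 - <<'E'
from h import *
q=S(); R2=down(q[2])
bot.movep(T(q,[.0015,-.0985,.27])[0],R2)
for dx in(0,.004,-.004):
    bot.move_l(T(q,[.0015+dx,-.0985,.192])[0],v=.1)
    h=bot.move_l(T(q,[.0015+dx,-.0985,.1325])[0],v=.04,force_limit=6); st=bot.state(); print(dx,h,st["t"],st["force"],inv(st["tcp_pos"]))
    if st["tcp_pos"][2]<.15: break
if st["tcp_pos"][2]<.15:
    bot.set_gripper(.075); p=np.array(bot.state()["tcp_pos"]); bot.move_l(p+[0,0,.1]); bot.set_gripper(.0)
    # get ready near the tab knob
    bot.movep(T(q,[-.061,.24,.28])[0],down(q[2]+np.pi/2)); print(bot.state()["joint_pos"])
    t=cam("top");s=cam("side")
    a=cv2.resize(t["frame"][150:250,200:266,::-1],None,fx=6,fy=6,interpolation=cv2.INTER_CUBIC)
    b=cv2.resize(s["frame"][190:290,190:256,::-1],None,fx=6,fy=6,interpolation=cv2.INTER_CUBIC)
    cv2.imwrite("pics/p6.png",np.hstack([a,b])); crop(s,300,190,120,90,6,"p6b.png")
E
```

```text
0 False 22.1417 [ 1.17394733  0.29729643 -1.73215451] [ 0.00161076 -0.09846718  0.1327    ]
[ 2.25883427e+01  3.20580235e+01  6.14227812e+01 -1.73461926e-02
  8.65357033e+01 -4.73461641e+01]
```

View pics/p6.png

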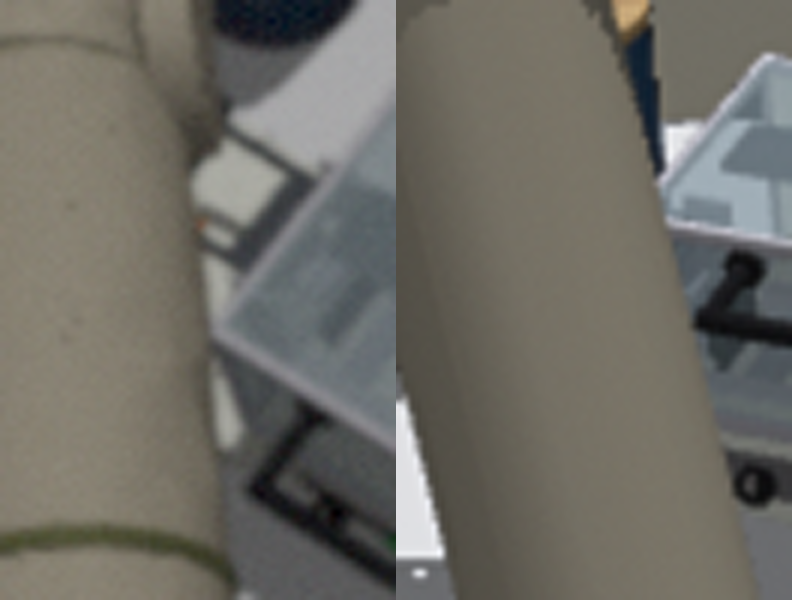

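The arm hides the tab in both views here. I'll triangulate the knob from my earlier readings (top crop (89,165), side crop (88,188)) and from colour blobs in the saved frames.

```bash
python3 - <<'E'
from h import *
import pickle
from scipy.optimize import least_squares
t,s=pickle.load(open("f.pkl","rb"))
for n,f,(x,y,w,h) in(("top",t,(200,150,60,60)),("side",s,(190,210,60,60))):
    c=f["frame"][y:y+h,x:x+w].astype(int); m=(c[...,0]>140)&(c[...,1]<c[...,0]*.65)&(c[...,2]<90)
    v,u=np.nonzero(m); print(n,len(u)); 
    for r in range(v.min(),v.max()+1):
        k=u[v==r]; print(r+y,k.min()+x,k.max()+x,end="; ")
    print()
pt=((89.5)/4-.5+200,(165.5)/4-.5+150); ps=((88.5)/4-.5+190,(188.5)/4-.5+180)
for z in(.135,):
    print(inv(ray(t,*pt,z)),inv(ray(s,*ps,z)))
# joint refit
Mt=np.array([(-.082,-.004,.166,383,370),(.074,.195,.166,275,52),(.074,-.004,.166,514,198),(-.127,.0955,.150,228,358),(0,.283,.092,122,109)])
Ms=np.array([(-.082,-.004,.166,432,236),(-.082,.195,.166,160,188),(.074,.195,.166,248,77),(.074,-.004,.166,502,120)])
ut=(Mt[:,3:]+.5)/4-.5+[200,150]; us=(Ms[:,3:]+.5)/4-.5+[190,180]
f=lambda q:np.r_[(proj(t,T(q,Mt[:,:3]))-ut).ravel(),(proj(s,T(q,Ms[:,:3]))-us).ravel()]
r=least_squares(f,S(),loss="soft_l1"); print(S(),r.x,f(r.x).reshape(-1,2).round(1).tolist())
E
```

```text
top 60
185 228 229; 186 228 232; 187 227 233; 188 227 232; 189 226 231; 190 221 230; 191 220 230; 192 221 229; 193 226 228; 194 226 227; 
side 42
227 210 213; 228 210 213; 229 217 217; 230 215 220; 231 215 220; 232 215 219; 233 215 219; 234 215 217; 235 215 217; 236 215 216; 237 214 215; 238 214 214; 
[-0.06562153  0.26092356  0.135     ] [-0.05805682  0.26657632  0.135     ]
[ 0.50972137  0.10282375 -0.34788034] [ 0.50517068  0.10430818 -0.34527024] [[0.5, 1.5], [0.1, -1.2], [0.6, -1.1], [-1.0, 0.1], [0.8, 0.6], [-0.4, -0.1], [-0.6, 0.2], [-0.1, 0.7], [0.0, -0.2]]
```

```bash
python3 - <<'E'
from h import *
q=S(); R=down(q[2]); bot.set_gripper(.05)
bot.movep(T(q,[-.060,.264,.24])[0],R)
print(bot.move_l(T(q,[-.060,.264,.134])[0],v=.06,force_limit=6)); st=bot.state(); print(inv(st["tcp_pos"]),st["force"])
if st["tcp_pos"][2]<.138:
    bot.set_gripper(0); st=bot.state(); print(st["grip_width"],st["gripper_force"],inv(st["tcp_pos"]),st["force"])
E
```

```text
False
[-0.05991123  0.26407861  0.13431574] [0.72582313 0.77212356 0.11796986]
0.012784913288209644 58.63086462020874 [-0.06160279  0.26411976  0.13442256] [-8.58145468  1.510424    5.46936038]
```

```bash
python3 - <<'E'
from h import *
q=S(); z=.1344
bot.wait(.3); a=inv(bot.state()["tcp_pos"])
h=bot.move_l(T(q,[-.095,.264,z])[0],v=.03,force_limit=12); st=bot.state(); b=inv(st["tcp_pos"]); print(h,a,b,st["force"],st["grip_width"])
E
```

```text
True [-0.06161848  0.26409127  0.13440385] [-0.08394242  0.26397794  0.13443294] [ 2.35324114 -0.49599966  1.70218987] 0.012888267429506132
```

```bash
python3 - <<'E'
from h import *
q=S(); bot.set_gripper(.05); p=np.array(bot.state()["tcp_pos"]); bot.move_l(p+[0,0,.08])
R=down(q[2]+np.pi/2); bot.movep(T(q,[0,.283,.22])[0],R); bot.set_gripper(.034)
h=bot.move_l(T(q,[0,.283,.1])[0],v=.06,force_limit=6); st=bot.state(); print(h,st["t"],inv(st["tcp_pos"]),st["force"],st["joint_pos"])
if not h:
    bot.set_gripper(0); st=bot.state(); print(st["grip_width"],st["gripper_force"],inv(st["tcp_pos"]),st["force"])
E
```

```text
False 35.925 [1.13050044e-04 2.83048863e-01 1.00280682e-01] [-1.00731669  0.36827578 -0.32982135] [ 2.18844547e+01  4.92978247e+01  5.82353128e+01 -3.12473196e-04
  7.24411200e+01 -4.81814516e+01]
0.010048846166135295 58.399375677108765 [4.76007026e-06 2.84098604e-01 1.00501506e-01] [ 2.54659296  5.57970485 -0.13642161]
```

```bash
python3 - <<'E'
from h import *
q=S(); d=T([0,0,q[2]],[0,.0015,0])[0]; q[:2]+=d[:2]; np.save("s.npy",q)
for th in np.arange(.15,1.03,.14):
    h=bot.move_l(T(q,[0,.213+.07*np.cos(th),.092+.007+.07*np.sin(th)])[0],v=.06,force_limit=30)
    st=bot.state(); p=inv(st["tcp_pos"]); print(round(th,2),h,p.round(4),np.array(st["force"]).round(1),round(st["grip_width"],4))
    if h: break
print(st["t"])
E
```

```text
0.15 False [0.     0.2822 0.1098] [-0.4  0.4  2.3] 0.0096
0.29 False [1.000e-04 2.804e-01 1.194e-01] [-0.1  2.5  2.4] 0.0096
0.43 False [-0.      0.2775  0.1286] [3.4 7.  2.2] 0.0098
0.57 False [0.     0.2735 0.1375] [3.9 8.7 0.9] 0.0096
0.71 False [2.000e-04 2.679e-01 1.466e-01] [2.3 9.4 7.8] 0.0097
0.85 False [0.     0.2618 0.1541] [ 2.4 12.8  8.8] 0.01
0.99 False [2.000e-04 2.543e-01 1.614e-01] [ 1.6 12.1 16. ] 0.0098
38.475
```

```bash
python3 - <<'E'
from h import *
q=S(); bot.set_gripper(.036); p=np.array(bot.state()["tcp_pos"]); bot.move_l(p+[0,0,.12],v=.1)
R=down(q[2]); bot.movep(T(q,[-.127,.0955,.28])[0],R); bot.set_gripper(.040)
h=bot.move_l(T(q,[-.127,.0955,.157])[0],v=.06,force_limit=6); st=bot.state(); print(h,st["t"],inv(st["tcp_pos"]),st["force"])
if not h:
    bot.set_gripper(0); st=bot.state(); print(st["grip_width"],inv(st["tcp_pos"]),st["force"])
def pos(th,dz=.006):
    a=np.pi-np.arctan2(.098,.205)-th; return T(q,[.078+.2272*np.cos(a),.0955,.052+.2272*np.sin(a)+dz])[0]
for th in(.5,1,1.2,1.35,1.45): print(th,pos(th).round(3),bot.inverse_kinematics(pos(th),R) is not None)
E
```

```text
False 43.9417 [-0.12691779  0.0955581   0.15720455] [-0.50534781  0.18518804 -0.01891093]
0.009940854294587654 [-0.13032565  0.09549921  0.15713276] [-18.49576804   6.0617078   13.10033115]
0.5 [0.491 0.213 0.242] True
1 [0.59  0.177 0.283] True
1.2 [0.632 0.162 0.285] True
1.35 [0.664 0.15  0.279] True
1.45 [0.684 0.143 0.273] True
```

```bash
cat >> h.py <<'E'
def hood(th,dx=-.004,dz=.007,r=.2272):
    a=np.pi-np.arctan2(.098,.205)-th; return T(S(),[.078+dx+r*np.cos(a),.0955,.052+r*np.sin(a)+dz])[0]
E
python3 - <<'E'
from h import *
for th in np.arange(.1,1.41,.1):
    h=bot.move_l(hood(th),v=.08,force_limit=35)
    st=bot.state(); print(round(th,2),h,inv(st["tcp_pos"]).round(4),np.array(st["force"]).round(1),round(st["grip_width"],4))
    if h: break
print(st["t"])
E
```

```text
0.1 False [-0.1204  0.0955  0.1768] [-1.5  2.5 -0.6] 0.0098
0.2 False [-0.1078  0.0955  0.196 ] [-6.2  2.1  2.8] 0.0098
0.3 False [-0.0936  0.0956  0.2137] [-8.6  3.9  5.8] 0.0097
0.4 False [-0.0776  0.0956  0.23  ] [-11.3   3.9   8.7] 0.0094
0.5 False [-0.06    0.0957  0.2448] [-12.5   2.4  13.6] 0.0101
0.6 False [-0.0398  0.0957  0.2578] [-9.3  2.1 14.1] 0.0098
0.7 False [-0.0191  0.0957  0.2679] [-4.2  1.4 10.8] 0.0098
0.8 False [0.0016 0.0957 0.2761] [-5.   2.2 11.3] 0.0096
0.9 False [0.0236 0.0958 0.2817] [-1.8  3.   5.9] 0.0098
1.0 False [0.046  0.0958 0.2851] [-1.2  3.5  5.4] 0.0096
1.1 False [0.0689 0.0958 0.2873] [-0.5  2.7  8.7] 0.0099
1.2 False [0.0916 0.0958 0.2861] [0.8 3.6 5.1] 0.0099
1.3 False [0.1141 0.0958 0.2827] [1.6 5.1 3.3] 0.0097
1.4 False [0.1364 0.0958 0.2781] [2.7 4.4 5.5] 0.0095
50.375
```

```bash
python3 - <<'E'
from h import *
q=S(); bot.set_gripper(.04); p=np.array(bot.state()["tcp_pos"]); bot.move_l(p+[0,0,.07],v=.1); bot.set_gripper(0)
R=down(q[2]); bot.movep(T(q,[-.03,-.0,.33])[0],R); bot.movep(T(q,[0,-.235,.25])[0],R); print(bot.state()["t"])
bot.move_l(T(q,[0,-.235,.114])[0],v=.12,force_limit=8)
for y,v in((-.02,.07),(.03,.03)):
    h=bot.move_l(T(q,[0,y,.114])[0],v=v,force_limit=7); st=bot.state(); print(h,st["t"],inv(st["tcp_pos"]),st["force"])
    if h: break
E
```

```text
53.8667
False 58.375 [ 4.04695134e-05 -2.00523859e-02  1.14030348e-01] [ 0.54522586 -0.1054986   1.05903505]
True 59.3 [1.07151154e-04 4.44525836e-03 1.13848471e-01] [-0.50497975 -3.63032856  3.29163061]
```

```bash
python3 - <<'E'
from h import *
q=S(); bot.wait(.3)
bot.move_l(T(q,[0,-.06,.114])[0],v=.1); bot.move_l(T(q,[0,-.06,.33])[0],v=.2); bot.movep(T(q,[-.02,-.28,.33])[0],down(q[2]))
t=cam("top");s=cam("side")
P=[]
a=cv2.resize(t["frame"][150:290,200:300,::-1],None,fx=4,fy=4,interpolation=cv2.INTER_CUBIC)
b=cv2.resize(s["frame"][150:290,240:340,::-1],None,fx=4,fy=4,interpolation=cv2.INTER_CUBIC)
cv2.imwrite("pics/p7.png",np.hstack([a,b])); print(bot.state()["t"])
h=T(q,[[0,.016,.111],[0,.186,.111]])
print((proj(t,h)-[200,150])*4,(proj(s,h)-[240,150])*4+[400,0])
E
```

```text
62.6083
[[432.12991195 284.82286101]
 [232.65907765 159.93071845]] [[642.97133316 347.59338283]
 [423.7943174  309.90104791]]
```

View pics/p7.png

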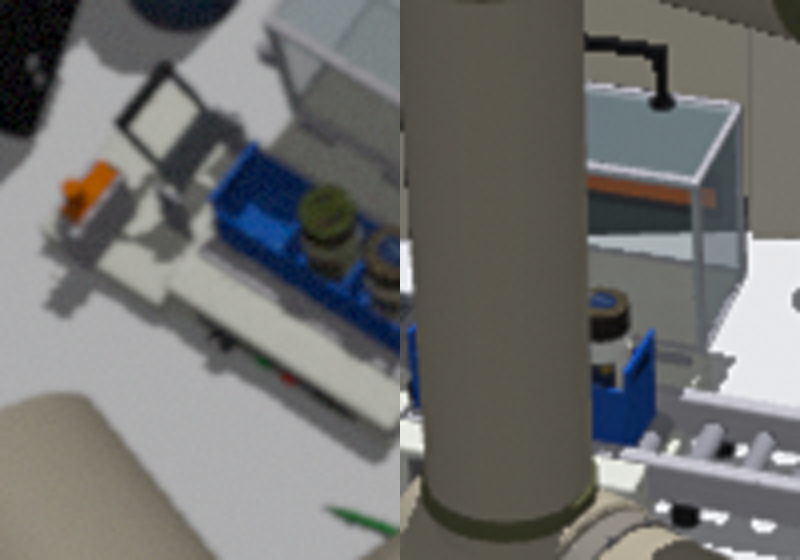

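The tray is home with both jars upright, the caps at about (325,210) and (385,245), and the hood is open. Next I close the hood by its handle.

```bash
python3 - <<'E'
from h import *
q=S(); R=down(q[2])
def blue():
    f=cam("top"); c=f["frame"].astype(int); m=(c[...,2]>90)&(c[...,2]>c[...,0]*2.2); m[:140]=0;m[300:]=0;m[:,:240]=0;m[:,340:]=0
    v,u=np.nonzero(m); return len(u),u.mean(),v.mean()
print(blue())
p=hood(1.5); bot.movep(p+[0,0,.07],R); bot.set_gripper(.06)
h=bot.move_l(p,v=.06,force_limit=6); print(h,blue()); bot.set_gripper(0)
st=bot.state(); print(st["t"],st["grip_width"],inv(st["tcp_pos"]),st["force"])
E
```

```text
(235, np.float64(274.88936170212764), np.float64(209.90212765957446))
False (29, np.float64(292.41379310344826), np.float64(211.82758620689654))
66.6667 0.009818300419276463 [0.1573937  0.09550879 0.27057188] [ 1.01516303 -0.56725919  1.68123292]
```

```bash
python3 - <<'E'
from h import *
for th in list(np.arange(1.4,.05,-.1))+[.03,-.01]:
    h=bot.move_l(hood(th),v=.08,force_limit=25)
    st=bot.state(); print(round(th,2),h,inv(st["tcp_pos"]).round(4),np.array(st["force"]).round(1),round(st["grip_width"],4))
    if h: break
print(st["t"])
E
```

```text
1.4 False [0.136  0.0955 0.2782] [ 1.2 -1.   3. ] 0.0098
1.3 False [0.1143 0.0954 0.2836] [ 2.6 -1.   7.7] 0.01
1.2 False [0.0919 0.0954 0.287 ] [ 1.4 -1.3  8.8] 0.0102
1.1 False [0.069  0.0954 0.287 ] [-0.2 -2.   8.7] 0.0095
1.0 False [0.0463 0.0954 0.2848] [-0.1 -1.8  6.2] 0.0098
0.9 False [0.0238 0.0954 0.2803] [-0.5 -2.5  2.9] 0.0102
0.8 False [0.0018 0.0954 0.2746] [-1.7 -2.9  5.9] 0.0099
0.7 False [-0.0192  0.0955  0.2657] [-0.1 -2.9  0.1] 0.0097
0.6 False [-0.0396  0.0956  0.2558] [-1.4 -1.5  2.5] 0.0099
0.5 False [-0.0585  0.0957  0.243 ] [ 3.1  0.2 -3.6] 0.0099
0.4 False [-0.0764  0.0957  0.2293] [ 3.7  1.4 -3.2] 0.0101
0.3 False [-0.0929  0.0956  0.2135] [-0.4  1.9  1.3] 0.0098
0.2 False [-0.1072  0.0955  0.1958] [ 2.2  2.  -1.3] 0.0096
0.1 False [-0.1199  0.0955  0.1765] [ 5.1  1.6 -2.8] 0.0098
0.03 False [-0.1281  0.0955  0.1624] [ 3.7  2.1 -3.1] 0.0101
-0.01 True [-0.1306  0.0958  0.1557] [ 2.4  0.7 -0.3] 0.0101
73.2917
```

```bash
python3 - <<'E'
from h import *
q=S(); bot.wait(.2); bot.set_gripper(.04); p=np.array(bot.state()["tcp_pos"]); print(inv(p)); bot.move_l(p+[0,0,.13],v=.12)
R=down(q[2]+np.pi/2); bot.movep(T(q,[0,.2543,.28])[0],R); bot.set_gripper(.036)
h=bot.move_l(T(q,[0,.2543,.1614])[0],v=.06,force_limit=8); st=bot.state(); print(h,st["t"],inv(st["tcp_pos"]),st["force"])
if not h:
    bot.set_gripper(0); st=bot.state(); print(st["grip_width"],inv(st["tcp_pos"]),st["force"])
    for th in list(np.arange(.85,.05,-.14))+[0,-.04]:
        h=bot.move_l(T(q,[0,.213+.07*np.cos(th),.092+.007+.07*np.sin(th)])[0],v=.06,force_limit=20)
        st=bot.state(); print(round(th,2),h,inv(st["tcp_pos"]).round(4),np.array(st["force"]).round(1),round(st["grip_width"],4))
        if h: break
print(st["t"])
E
```

```text
[-0.13054423  0.09609512  0.15602581]
False 78.8083 [9.74422267e-05 2.54370032e-01 1.61712434e-01] [-0.43593817  0.87666381 -0.05849276]
0.009699448505305568 [7.11897311e-06 2.54491220e-01 1.61697152e-01] [-0.11266972  1.25415231  0.63314578]
0.85 True [2.000e-04 2.622e-01 1.542e-01] [0.5 2.1 3.9] 0.0099
79.425
```

```bash
python3 - <<'E'
from h import *
q=S()
for th in list(np.arange(.71,.05,-.14))+[0,-.03]:
    h=bot.move_l(T(q,[0,.213+.07*np.cos(th),.092+.007+.07*np.sin(th)])[0],v=.05,force_limit=35)
    st=bot.state(); print(round(th,2),h,inv(st["tcp_pos"]).round(4),np.array(st["force"]).round(1),round(st["grip_width"],4))
    if h: break
print(st["t"])
E
```

```text
0.71 False [-0.      0.268   0.1467] [1.3 7.5 9.6] 0.0097
0.57 False [2.000e-04 2.732e-01 1.381e-01] [2.2 5.7 5.9] 0.0095
0.43 False [-1.000e-04  2.775e-01  1.285e-01] [1.3 4.5 4.6] 0.0097
0.29 False [2.000e-04 2.804e-01 1.187e-01] [2.9 4.3 2. ] 0.0096
0.15 False [-2.000e-04  2.821e-01  1.087e-01] [-0.2  3.7 -1. ] 0.0093
0 False [0.0003 0.2827 0.0997] [-1.3 -1.1  6.9] 0.0092
-0.03 False [0.0005 0.2827 0.0992] [-6.4 -3.3 15.2] 0.0096
81.7833
```

```bash
python3 - <<'E'
from h import *
q=S(); bot.set_gripper(.034); p=np.array(bot.state()["tcp_pos"]); bot.move_l(p+[0,0,.13],v=.12)
R=down(q[2]); y=.2625; bot.movep(T(q,[-.084,y,.24])[0],R); bot.set_gripper(.045)
h=bot.move_l(T(q,[-.084,y,.134])[0],v=.06,force_limit=6); print(h)
if not h:
    bot.set_gripper(0); bot.wait(.2); st=bot.state(); print(st["grip_width"],inv(st["tcp_pos"]),st["force"])
    h=bot.move_l(T(q,[-.055,y,.1342])[0],v=.03,force_limit=14); st=bot.state(); print(h,inv(st["tcp_pos"]),st["force"],st["grip_width"],st["t"])
E
```

```text
False
0.013482698885660198 [-0.08387933  0.26253065  0.13428873] [-0.54599083 -1.21121588  2.08996737]
True [-0.06173753  0.26260538  0.13430188] [-2.92511326 -0.30007848  5.80854161] 0.012753056367105048 88.3333
```

```bash
python3 - <<'E'
from h import *
q=S(); bot.set_gripper(.045); p=np.array(bot.state()["tcp_pos"]); bot.move_l(p+[0,0,.12],v=.1)
bot.movep(T(q,[-.02,-.28,.33])[0],down(q[2])); bot.wait(.5)
f=cam("top"); c=f["frame"].astype(int)
m=(c[...,2]-c[...,0]>35)&(c[...,2]>80); m[:140]=0;m[300:]=0;m[:,:235]=0;m[:,345:]=0
v,u=np.nonzero(m); print(len(u),u.mean(),v.mean(),u.min(),u.max(),v.min(),v.max())
# prediction: tray floor/rim corners
for y in(.016,.186): print(y,proj(f,T(q,[[-.029,y,.093],[.029,y,.111]])).round(0).tolist())
print(bot.state()["t"],bot.state()["force"])
E
```

```text
440 272.75 213.42727272727274 253 311 195 235
0.016 [[302.0, 232.0], [314.0, 213.0]]
0.186 [[253.0, 200.0], [264.0, 182.0]]
92.625 [-0.11083467 -0.04290092  0.37047854]
```

```bash
python3 -c "
from workcell import bot
print(bot.hand_in())"
```

```text
the job is handed in; nothing more can be done
None
```

I handed the job in at about 93 s: both jars present are upright in the tray, the tray is against the end stop, the hood is shut, the catch is down and the safety tab is fully home. The final tray check was by image code and the closing steps by force and position readings; no verdict came back.

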